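Shut the tube viewer and hold its shutter open at the green mark

ROBOT

A 7-joint arm with a two-finger parallel gripper is mounted at the origin on the work surface. World frame = base frame: x ahead of the robot, y to its left, z up, the work surface at z = 0. Lengths are in m, angles in rad, forces in N, time in s.
With the tool pointing down it reaches from about 0.4 to 0.875 m from the base axis. Payload 19.3 kg.
Tool frame: the origin (TCP) lies midway between the tips of the shut fingers; the grasp point (between the pads) lies 19 mm behind it; z points along the fingers, y is the line along which they close (so a half turn about z gives the same grasp; the last joint's range is limited). The gripper opens to 85 mm and grips with 20 to 120 N. Pads are 22 mm wide; open, the fingers measure 114 mm over their backs; the gripper's body (76 mm by 85 mm) begins 54 mm behind the grasp point. The pads swing forward as they close: fully open they stand 13 mm farther back than shut.
Start: joints at [1.254, 0.521, -0.036, 1.599, 0.021, 1.021, -0.113], TCP at [0.153, -0.606, 0.231] pointing down, gripper open.
Joint ranges: [-2.91, 2.91], [-0.3, 2.13], [-1.5, 1.42], [0.17, 2.43], [-1.26, 4.41], [0.16, 1.93], [-2.52, 2.52]. Speed limits (rad/s): [1.89, 1.89, 2.39, 2.39, 3.01, 3.01, 3.01].

INTERFACE

Orientations are given as [roll, pitch, yaw] about the fixed x, y, z axes, in that order (R = Rz(yaw) Ry(pitch) Rx(roll)).
In Python, from workcell import * gives the robot as it stands. The module is installed in compiled form; this text tells all that it offers.
- The arm moves only by the tool play_rows, never from a script. Its argument "deltas" is a list of rows, each a list of 7 numbers: the shift along the tool's x, y, z in units of 500 mm (1.0 is 500 mm), then the turn, a rotation vector about the tool's x, y, z in units of 120 degrees (1.0 is 120 degrees), then the closure, from 0 (fully open) to 1 (shut). A call has 1 to 10 rows; each row is the pose to reach, as a shift and turn from the pose commanded when the call began, along the tool's axes at that moment; what a row does not reach only later rows make up. A row lasts 1/10 s, in which the tool goes at most 50 mm and 8.59 degrees, less where a joint would pass 70% of its speed; a pose out of reach is approached as far as the arm can. A call with a number of a shift or a turn outside -1 to 1 is refused whole. A call with a gripper value outside its range is refused whole. The fingers move at their own pace and stop on an object; "newtons" is the grip in N (left out, the last holds). Time passes only in rows, so rows that repeat a pose let the fingers close. It gives the time, the measured TCP pose, the force, the opening and the grip force at its end, in the units of the state.
- observe(): the state, without advancing time (a new reading comes with each control period).
- grab_frame(name): name is "scene" or "side" or "wrist"; returns the picture (384x512x3 uint8, red, green, blue); there is no depth.
- get_calibration(name): a dict with "fovy" (degrees; the focal length in pixels is half the picture's height over the tangent of half this angle, whatever the lens; pixels are square), "cx", "cy" (the principal point, pixels), "k1" (the pictures are not rectified: a ray, as slopes to the right and down, at radius r is drawn at 1 + k1 r^2 times it, then the intrinsics apply), "xyz" and "rotation" of the camera in the world. Camera axes: x right, y down, z forward; pixel columns grow to the right and rows downward; lengths in m; the calibration is good to about 2 mm. A picture is of the moment at which its call begins: read the wrist's pose just before it. get_calibration takes no time and is no camera call; for the wrist camera it gives the pose at the moment of the call.
- job_done(): hands the job in; it is judged then, once.
The state is a dict: "clock": time; "qpos": joint angles; "qd": joint speeds; "joint_efforts": joint torques, N m; "position": TCP position; "tool_rot": TCP orientation; "force": force on the tool from outside, world axes, zero at the start; "moment": the same for the moment, N m; "grip_width": finger opening in m; "finger_force": force on a finger pad.
Only numpy, scipy, OpenCV 4.12 (cv2) and the standard library are available. Lean on these libraries where they do the work, as an engineer would, in place of code of your own. Each camera call takes 0.05 s, during which the arm holds its last target. There are 200 camera calls.

TASK

The sample tube is already lying in the tube viewer: swing the viewer's lid fully shut over it, then take the orange grip of the spring-return shutter beside the box, draw it out towards the robot until its red pointer stands within the green band on the scale, and keep holding it there. Finish while still holding the grip with the fingers (it springs back if let go), with the lid still shut, and leave the tube and everything else on the bench where it is.

Things in the scene. Friction and masses are not known exactly. Their poses are not given: they have to be found in the camera images.
- viewer: tube viewer fixed to the bench, turned up to 0.35 rad. White open-topped box 140 (x) x 160 (y) x 70 mm high, walls 6 mm; origin: centre of the box's underside, on the bench; x points away from the robot at yaw 0, y left. On its right (-y) a grey deck 30 mm high, y = -80 to -185, x = -95 to +95 mm, carries the shutter and the scale.
- lid (a joint): lid angle, rad: 0 = shut, grows as it opens, to 1.5; starts at 0.7 to 1.2. Grey plate 138 mm (hinge to free edge) x 160 x 8 mm, 160 g, black tab 50 mm wide reaching 15 mm beyond the free edge; top 78.5 mm above the bench when shut. Hinge at the far rim: the free edge swings up and away from the robot. Stiff hinge (0.16 N m): stays where left; a few N down on the free edge shuts it.
- lid_hinge (a point): middle of the lid's hinge line, along the viewer's y: at x = 70, y = 0, z = 70.5 mm in the viewer's frame, axes as the viewer's. The shut lid's underside lies at this height.
- lid_edge (a point): middle of the lid's free edge on its upper (outer) face, 138 mm from the hinge line; moves with the lid, x along the lid towards the hinge, z out of its upper face.
- shutter (a joint): pull of the shutter slide in m: 0 = at rest against its stop, grows as it is drawn along the viewer's -x, end stop at 0.075. Starts at 0. A spring pulls it back with 3 N at rest, growing by 1 N per 10 mm.
- shutter_grip (a point): point on the orange upright grip, 66 mm above the bench (at rest x = 45, y = -130 mm in the viewer's frame; axes as the viewer's). Grip 14 mm (x) x 26 mm (y), 38 to 80 mm above the bench, its centre 50 mm from the box wall; pinch from above, fingers closing along the viewer's x. It stands on a dark slide 34 x 34 mm, top 40 mm above the bench.
- shutter_pointer (a point): middle of the red pointer's outer part (a bar 3 mm wide), 50 mm to the right (-y) of the grip's centre and at the same x as the grip's centre; moves with the shutter over the scale.
- mark: green band on the white scale strip beside the slide, 12 mm wide along the viewer's x, 24 mm along y; origin: centre of the band; axes as the viewer's. It lies 25 to 65 mm from the pointer's rest position towards the robot (-x), differing from run to run; the pull wanted is the distance along x from the pointer at rest to the band's centre.
- tube: the loaded sample tube in the viewer: 17 mm thick, 106 mm long, blue cap, lying along the viewer's y in a rubber cradle on the floor of the box, wholly below the rim; origin: its underside at mid-length. Leave it there.
- red_tube: bystander: spare sample tube with a red cap, 17 mm thick, 106 mm long, lying on the table to the right of the viewer; origin: underside, mid-length.
- marker: bystander: marker pen 130 mm long, 13 mm thick, lying on the table in front of the viewer (robot side); origin: underside, mid-length.
- tape: bystander: roll of white label tape lying flat, 72 mm across, 24 mm high, to the left of the viewer; origin: centre of the underside.
- sanitiser: bystander: white bottle 76 mm across, 190 mm high; origin: centre of the underside.
- cup: bystander: steel cup 72 mm across, 100 mm high, with scissors and pens standing up to about 175 mm; origin: centre of the underside.
- glove_box: bystander: white and blue carton 120 x 230 x 80 mm high; origin: centre of the underside.
- small_rack: bystander: wire rack of eight red and orange capped tubes, 52 x 96 x 112 mm high; origin: centre of the underside.

How it is judged:
On the way, in this order (a step that is already met when the one before it is completed fails the run):
1. the lid is fully shut, with the shutter still in (value of joint lid below 0.06 rad and value of joint shutter below 0.015 m), for 0.2 s.
2. the fingers hold the shutter with its pointer in the green band, lid shut (value of joint lid below 0.06 rad and contact force between the fingers and shutter above 1.5 N and x of shutter_pointer in the frame of mark between -0.006 and 0.006 m), for 0.5 s.
At the end, for the whole second after the job is handed in: The lid is shut (under 0.06 rad), the fingers still hold the shutter (over 1.5 N) and keep it still with the pointer's centre line within 6 mm of the middle of the green band, and the tube and all bystanders are within 30 mm of where they started (all of step 2 and velocity of joint shutter between -0.01 and 0.01 m/s and distance of each of tube, red_tube, marker, tape, sanitiser, cup, glove_box, small_rack from where it was at the start of the episode below 0.03 m); the arm keeps its last pose, push and grip.
It fails at once if the tube or a bystander is pushed away (over 30 mm) (distance of any of tube, red_tube, marker, tape, sanitiser, cup, glove_box, small_rack from where it was at the start of the episode above 0.03 m).
It also fails if it takes over 51 s, if anything falls off the work surface, if the arm or the gripper's body presses on something with over 40 N, if the wrist force passes 120 N, or if a joint passes its speed limit or range.

## Working session

There is one attempt and no reset: what is moved stays moved. The work goes in short steps, Python scripts to look and compute and a tool call to move; the robot and the scene stay as the last step left them, time stands still between calls to the robot, and variables do not carry over. Pictures are saved under pics/ and viewed, at most 10 in all, crops included, and the job is handed in when it is done.

Besides the shell and the picture viewer there is one more tool, called after ">>>" in YAML: its name, and indented under it one key for each argument. play_rows: Moves the arm, as the interface text tells. Its arguments: {"type":"object","properties":{"deltas":{"type":"array"},"newtons":{"type":"number"}},"required":["deltas"]}

```bash
mkdir -p pics
cat > h.py <<'E'
from workcell import *
import numpy as np, cv2
from scipy.spatial.transform import Rotation as R
def ray(c,u,v):
    f=192/np.tan(np.radians(c["fovy"])/2)
    K=np.array([[f,0,c["cx"]],[0,f,c["cy"]],[0,0,1.]])
    p=cv2.undistortPoints(np.array([[[u,v]]],float),K,np.array([c["k1"],0,0,0,0.]))[0,0]
    d=np.array(c["rotation"])@np.array([p[0],p[1],1]); return np.array(c["xyz"]),d
def onz(c,u,v,z):
    o,d=ray(c,u,v); return o+d*(z-o[2])/d[2]
def tri(a,b):
    (o1,d1),(o2,d2)=a,b
    A=np.stack([d1,-d2],1); s=np.linalg.lstsq(A,o2-o1,rcond=None)[0]
    p,q=o1+s[0]*d1,o2+s[1]*d2; return (p+q)/2,np.linalg.norm(p-q)
E
python3 - <<'E'
from h import *
import pickle
o=observe();print(o["clock"],o["position"],o["tool_rot"],o["force"])
ims={}
for n in ("scene","side"):
    im=grab_frame(n);c=get_calibration(n);print(n,c)
    ims[n]=im;cv2.imwrite(f"pics/{n}0.png",im[:,:,::-1])
E
```

```text
0.0 [ 0.152573   -0.60573041  0.23071879] [-3.14042472e+00  1.11170921e-04  2.46824043e-01] [0.68787899 0.99626825 1.03100081]
scene {'fovy': 57.94250778183189, 'cx': 250.5302659409001, 'cy': 192.89985032424377, 'k1': -0.09581825775273846, 'xyz': array([ 1.28873806, -0.470102  ,  0.85826404]), 'rotation': array([-2.29868773,  0.01423888,  1.04015988])}
side {'fovy': 50.70879078780035, 'cx': 248.73963986073952, 'cy': 186.89903377633098, 'k1': -0.08437961885668119, 'xyz': array([ 0.38572203, -0.75622589,  0.94558252]), 'rotation': array([-2.4579056 , -0.01513657, -0.19622692])}
```

```bash
sed -i 's/d=np.array(c\["rotation"\])@/d=R.from_euler("xyz",c["rotation"]).as_matrix()@/' h.py
python3 - <<'E'
import cv2,numpy as np
a=cv2.imread('pics/scene0.png');b=cv2.imread('pics/side0.png')
cv2.imwrite('pics/a.png',cv2.resize(a,(800,600)));cv2.imwrite('pics/b.png',cv2.resize(b,(800,600)))
E
```

```text
(no output)
```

View pics/a.png

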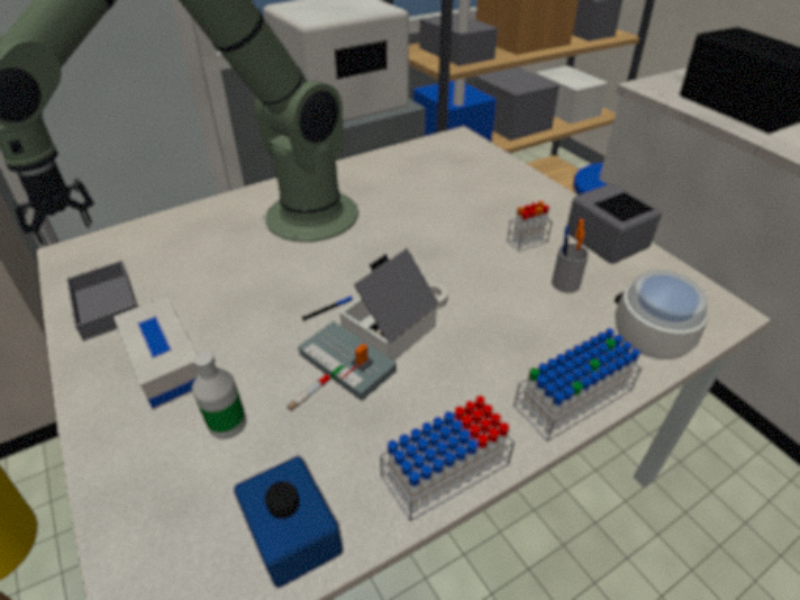

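View pics/b.png

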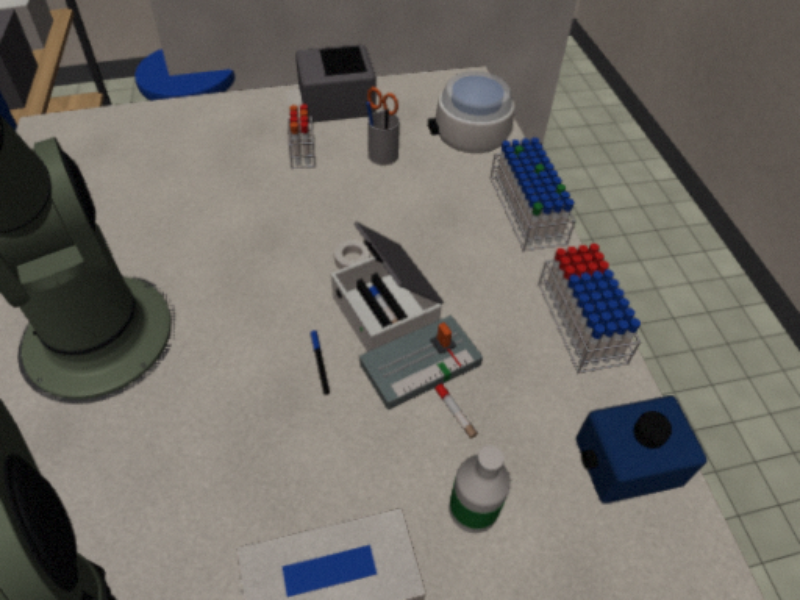

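Scene view (800x600): robot at top, viewer around (385,315), orange grip (361,354), band (338,370), marker (328,308), sanitiser (218,400). Side view: grip (444,336), band (445,370), pointer (455,357), lid free edge from (357,224) to (440,302), deck corners (360,358), (388,400), (481,353), (452,318).

Run:
```python
from h import *
s=800/512
cs,cd=get_calibration("scene"),get_calibration("side")
S=cv2.imread('pics/scene0.png');D=cv2.imread('pics/side0.png')
def blobs(im,box,lo,hi):
    x0,y0,x1,y1=box
    h=cv2.cvtColor(im,cv2.COLOR_BGR2HSV);m=cv2.inRange(h,lo,hi);k=np.zeros_like(m);k[y0:y1,x0:x1]=m[y0:y1,x0:x1]
    n,l,st,ce=cv2.connectedComponentsWithStats(k)
    return [(tuple(st[i]),ce[i].round(1)) for i in range(1,n) if st[i][4]>4]
print("S or",blobs(S,(180,200,260,270),(4,130,60),(16,255,255)))
print("D or",blobs(D,(260,190,320,260),(4,130,60),(16,255,255)))
print("S gr",blobs(S,(180,200,260,270),(45,90,30),(85,255,255)))
print("D gr",blobs(D,(260,190,320,260),(45,90,30),(85,255,255)))
for n,p in dict(nl=(360,358),nr=(388,402),fr=(481,353),fl=(452,318)).items(): print(n,onz(cd,p[0]/s,p[1]/s,.03).round(4))
print("edge tri")
for n,a,b in (("tab? left end",(410,252),(357,224)),("right end",(357,277),(357,224)),("r",(357,277),(440,302)),("l",(408,252),(357,224))):
    print(n,tri(ray(cs,a[0]/s,a[1]/s),ray(cd,b[0]/s,b[1]/s)))
cv2.imwrite('pics/c.png',np.hstack([cv2.resize(S[150:270,180:310],(390,360),interpolation=2),cv2.resize(D[135:270,200:320],(400,450),interpolation=2)[:360]]))
cv2.imwrite('pics/d.png',cv2.resize(D[130:270,200:320],(640,600)[:2] if 0 else (514,600),interpolation=2))
```

```text
S or [((np.int32(228), np.int32(220), np.int32(7), np.int32(14), np.int32(83)), array([231. , 226.4]))]
D or [((np.int32(280), np.int32(207), np.int32(9), np.int32(15), np.int32(104)), array([283.9, 214.2]))]
S gr [((np.int32(212), np.int32(234), np.int32(8), np.int32(9), np.int32(25)), array([214.8, 237.6]))]
D gr [((np.int32(281), np.int32(232), np.int32(8), np.int32(12), np.int32(45)), array([284.6, 237.6]))]
nl [ 0.4678 -0.1617  0.03  ]
nr [ 0.4984 -0.2549  0.03  ]
fr [ 0.676  -0.1906  0.03  ]
fl [ 0.6457 -0.1076  0.03  ]
edge tri
tab? left end (array([0.49687909, 0.02821147, 0.16442348]), np.float64(0.0030508038547427487))
right end (array([ 0.50041159, -0.07360045,  0.19807053]), np.float64(0.09673348742712211))
r (array([ 0.58555436, -0.16432601,  0.20924787]), np.float64(0.0616948470073877))
l (array([0.49657126, 0.02404248, 0.16702388]), np.float64(0.0008125997525567824))
```

View pics/d.png

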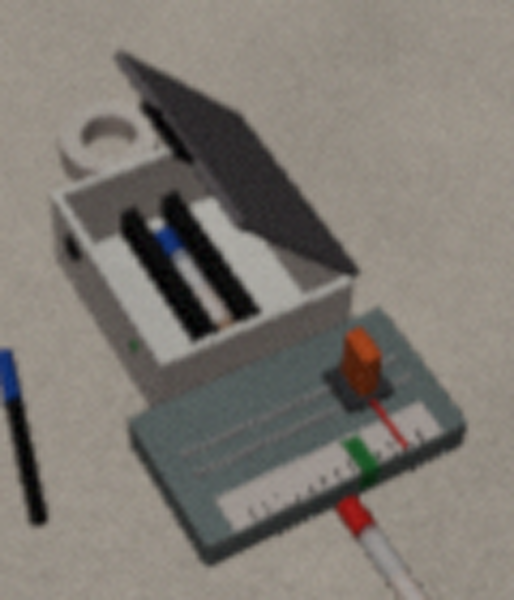

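Run:
```python
from h import *
cs,cd=get_calibration("scene"),get_calibration("side")
cr=lambda u,v:(200+u/4.283,130+v/4.286)
print("grip",tri(ray(cs,231,226.4),ray(cd,283.9,214.2)))
print("band",tri(ray(cs,214.8,237.6),ray(cd,284.6,237.6)))
print("edge R",tri(ray(cs,228.5,179),ray(cd,*cr(240,222))))
print("edge L",tri(ray(cs,408/1.5625,252/1.5625),ray(cd,*cr(115,52))))
P={}
for n,p,z in (("nl",(132,428),.03),("nr",(208,550),.03),("fr",(465,425),.03),("fl",(380,310),.03),("band",(362,460),.03),("ptr0",(375,402),.035),("ptr1",(406,446),.035),("rimNL",(55,193),.07),("rimNR",(160,365),.07),("rimFR",(355,280),.07)):
    P[n]=onz(cd,*cr(*p),z); print(n,P[n].round(4))
# pose fit: deck corners + rims
B=dict(nl=(-95,-80),nr=(-95,-185),fr=(95,-185),fl=(95,-80),rimNL=(-70,80),rimNR=(-70,-80),rimFR=(70,-80))
a=np.array([B[k] for k in B])/1000;b=np.array([P[k][:2] for k in B])
a0,b0=a-a.mean(0),b-b.mean(0);yaw=np.arctan2((a0[:,0]*b0[:,1]-a0[:,1]*b0[:,0]).sum(),(a0*b0).sum())
Rm=np.array([[np.cos(yaw),-np.sin(yaw)],[np.sin(yaw),np.cos(yaw)]]);t=b.mean(0)-Rm@a.mean(0)
print("yaw",yaw,"t",t,"res",(b-(a@Rm.T+t)).round(4).tolist())
w=lambda x,y:Rm@np.array([x,y])+t
print("grip pred",w(.045,-.13),"pointer rest",w(.045,-.18))
for n in("band","ptr0","ptr1"):print(n,(Rm.T@(P[n][:2]-t)).round(4))
for e in (tri(ray(cs,228.5,179),ray(cd,*cr(240,222)))[0],tri(ray(cs,408/1.5625,252/1.5625),ray(cd,*cr(115,52)))[0]):
  v=Rm.T@(e[:2]-t);print("edge in viewer",v.round(3),e[2],"ang",np.arctan2(e[2]-.0705,.07-v[0]),np.hypot(e[2]-.0705,.07-v[0]))
```

```text
grip (array([ 0.61403665, -0.15897295,  0.05885181]), np.float64(0.0018689156073574454))
band (array([ 0.60468164, -0.21350298,  0.02904132]), np.float64(0.001355546855916461))
edge R (array([ 0.53958943, -0.12451929,  0.17812519]), np.float64(0.012532506956888083))
edge L (array([0.4932666 , 0.02745353, 0.16598563]), np.float64(0.003635189150842983))
nl [ 0.4685 -0.1642  0.03  ]
nr [ 0.4984 -0.258   0.03  ]
fr [ 0.675  -0.2011  0.03  ]
fl [ 0.6453 -0.1032  0.03  ]
band [ 0.6045 -0.214   0.03  ]
ptr0 [ 0.6221 -0.1767  0.035 ]
ptr1 [ 0.6328 -0.2122  0.035 ]
rimNL [0.4456 0.0026 0.07  ]
rimNR [ 0.4896 -0.1478  0.07  ]
rimFR [ 0.6243 -0.1055  0.07  ]
yaw 0.3020998902754399 t [ 0.53313496 -0.05344558] res [[0.0022, -0.0062], [0.001, 0.0004], [-0.0039, 0.0007], [-0.0024, -0.0017], [0.0031, 0.0005], [-0.0005, 0.0028], [0.0005, 0.0035]]
grip pred [ 0.61477542 -0.16416972] pointer rest [ 0.6296517  -0.21190541]
band [ 0.0204 -0.1745]
ptr0 [ 0.0483 -0.1442]
ptr1 [ 0.0479 -0.1812]
edge in viewer [-0.015 -0.07 ] 0.17812519178898795 ang 0.9024106181669806 0.1371330587399899
edge in viewer [-0.014  0.089] 0.16598563451287385 ang 0.8493424492407164 0.12717068497938894
```

```bash
cat >> h.py <<'E'
YAW=0.302;T=np.array([.5331,-.0535])
def V(x,y,z): return np.array([T[0]+x*np.cos(YAW)-y*np.sin(YAW),T[1]+x*np.sin(YAW)+y*np.cos(YAW),z])
def delta(p,yaw=None):
    o=observe();r=R.from_euler("xyz",o["tool_rot"]);d=r.inv().apply(p-o["position"])/.5
    yaw=YAW+np.pi/2 if yaw is None else yaw
    t=(r.inv()*R.from_euler("xyz",[np.pi,0,yaw])).as_rotvec()/np.radians(120)
    return d.round(4),t.round(4)
E
python3 - <<'E'
from h import *
print(delta(V(.03,-.13,.28)))
c=get_calibration("wrist");o=observe();r=R.from_euler("xyz",o["tool_rot"])
print("cam in tool",r.inv().apply(c["xyz"]-o["position"]),(r.inv()*R.from_euler("xyz",c["rotation"])).as_euler("xyz"),c["fovy"])
cd=get_calibration("side");print("sanit",onz(cd,480/1.5625,515/1.5625,0),onz(cd,490/1.5625,460/1.5625,.19))
E
```

```text
(array([ 1.0821, -0.6289, -0.0978]), array([-4.000e-04, -4.000e-04, -7.763e-01]))
cam in tool [ 0.07369254 -0.00049481 -0.14305834] [-2.89328901e-01 -1.62906022e-05  1.57034482e+00] 70.44279424143845
sanit [ 0.60112443 -0.45603033  0.        ] [ 0.59035015 -0.44982251  0.19      ]
```

>>> play_rows:
  deltas:
    - [0.04,-0.024,-0.02,0,0,-0.03,1]
    - [0.12,-0.07,-0.04,0,0,-0.09,1]
    - [0.2,-0.118,-0.06,0,0,-0.15,1]
    - [0.28,-0.165,-0.08,0,0,-0.21,1]
    - [0.36,-0.212,-0.098,0,0,-0.27,1]
    - [0.44,-0.257,-0.098,0,0,-0.33,1]
    - [0.52,-0.304,-0.098,0,0,-0.39,1]
    - [0.6,-0.35,-0.098,0,0,-0.45,1]
    - [0.66,-0.385,-0.098,0,0,-0.51,1]
    - [0.7,-0.407,-0.098,0,0,-0.56,1]
  newtons: 40

```text
clock: 1.1
position: [0.4443, -0.3201, 0.2806]
tool_rot: [3.141, -0.0, 1.429]
force: [-0.3, -1.1, 0.7]
grip_width: 0.0
finger_force: 0.0
```

Run:
```python
from h import *
print(delta(V(.03,-.13,.28)))
```

```text
(array([0.3438, 0.2664, 0.0015]), array([ 2.000e-04, -1.000e-04, -2.118e-01]))
```

>>> play_rows:
  deltas:
    - [0.04,0.03,0,0,0,-0.03,1]
    - [0.1,0.078,0,0,0,-0.08,1]
    - [0.17,0.132,0,0,0,-0.13,1]
    - [0.24,0.187,0,0,0,-0.18,1]
    - [0.3,0.233,0,0,0,-0.212,1]
    - [0.34,0.264,0,0,0,-0.212,1]
    - [0.344,0.266,0.001,0,0,-0.212,1]
    - [0.344,0.266,0.001,0,0,-0.212,1]
    - [0.344,0.266,0.001,0,0,-0.212,1]

```text
clock: 2.0
position: [0.5991, -0.1739, 0.2799]
tool_rot: [-3.141, 0.0, 1.863]
force: [0.2, -0.9, -0.2]
grip_width: 0.0
finger_force: 0.0
```

Run:
```python
from h import *
import json
o=observe();c=get_calibration("wrist");im=grab_frame("wrist")
print(o["position"],o["tool_rot"],o["qd"].round(3))
json.dump({k:np.array(v).tolist() for k,v in c.items()},open("w1.json","w"))
cv2.imwrite("pics/w1.png",im[:,:,::-1]);cv2.imwrite("pics/w1b.png",cv2.resize(im[:,:,::-1],(800,600),interpolation=2))
```

```text
[ 0.59907639 -0.17391545  0.2798649 ] [-3.14101865e+00  4.74626610e-04  1.86320183e+00] [ 0.011 -0.002  0.002 -0.001 -0.002 -0.001 -0.003]
```

View pics/w1b.png

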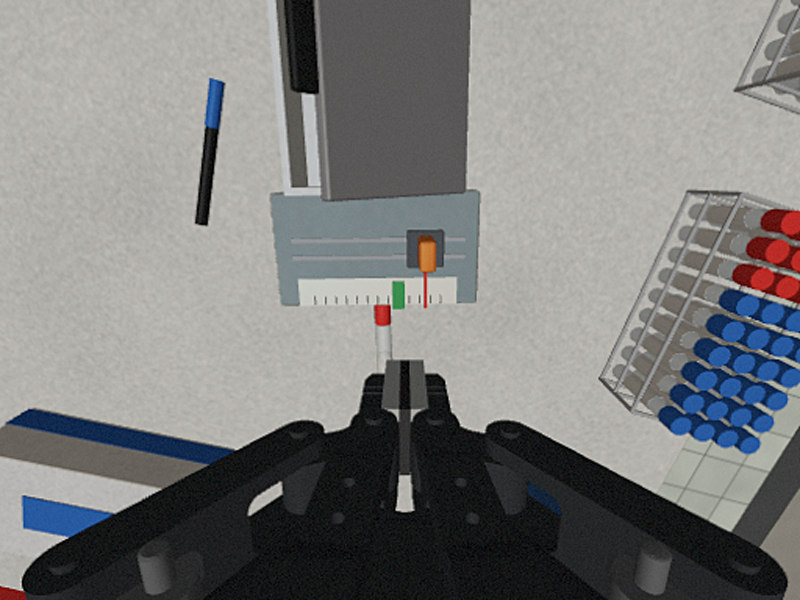

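The wrist view (800x600) shows deck corners (271,193), (281,305), (476,303), (480,192), band centre (398,294), pointer (425,290), and grip top/base around (427,240)–(427,270). The lid edge is at x≈320 and the tab at (303,45).

Run:
```python
from h import *
import json
c=json.load(open("w1.json"));s=1.5625
im=cv2.imread("pics/w1.png");h=cv2.cvtColor(im,cv2.COLOR_BGR2HSV)
def cen(lo,hi,x0,y0,x1,y1):
    m=cv2.inRange(h,lo,hi);k=np.zeros_like(m);k[y0:y1,x0:x1]=m[y0:y1,x0:x1];v,u=np.nonzero(k);return u.mean(),v.mean(),len(u),u.min(),u.max(),v.min(),v.max()
g=cen((45,90,30),(85,255,255),240,170,270,200);p=cen((0,110,60),(4,255,255),265,176,282,200);o=cen((5,130,60),(16,255,255),255,140,290,180)
print(g,p,o)
G=onz(c,g[0],g[1],.031);Pt=onz(c,p[0],p[1],.04);P2=onz(c,p[0],p[1],.033);print("band",G,"ptr",Pt,P2)
B=dict(nl=(-95,-80),nr=(-95,-185),fr=(95,-185),fl=(95,-80));px=dict(nl=(272,193),nr=(281,305),fr=(476,303),fl=(480,192))
a=np.array([B[k] for k in B])/1000;b=np.array([onz(c,px[k][0]/s,px[k][1]/s,.03)[:2] for k in B])
a0,b0=a-a.mean(0),b-b.mean(0);yaw=np.arctan2((a0[:,0]*b0[:,1]-a0[:,1]*b0[:,0]).sum(),(a0*b0).sum())
Rm=np.array([[np.cos(yaw),-np.sin(yaw)],[np.sin(yaw),np.cos(yaw)]]);t=b.mean(0)-Rm@a.mean(0)
print("yaw",yaw,t,(b-(a@Rm.T+t)).round(4).tolist())
for q in(G,Pt,P2):print((Rm.T@(q[:2]-t)).round(4))
cd=get_calibration("side");gp=tri(ray(c,o[0],o[1]),ray(cd,283.9,214.2));print("grip",gp,Rm.T@(gp[0][:2]-t))
e=onz(c,320/s,120/s,.165);print("lidedge",Rm.T@(e[:2]-t))
```

```text
(np.float64(254.6793893129771), np.float64(188.31297709923663), 131, np.int64(251), np.int64(258), np.int64(180), np.int64(197)) (np.float64(271.5), np.float64(186.0), 42, np.int64(271), np.int64(272), np.int64(176), np.int64(196)) (np.float64(272.6484375), np.float64(162.01953125), 256, np.int64(267), np.int64(278), np.int64(151), np.int64(174))
band [ 0.60404027 -0.20761036  0.031     ] ptr [ 0.62591074 -0.19480417  0.04      ] [ 0.62676274 -0.1964713   0.033     ]
yaw 0.29980292882013315 [ 0.53443351 -0.04627887] [[0.0019, 0.0004], [0.0007, 0.0002], [-0.0012, 0.0005], [-0.0014, -0.0011]]
[ 0.0189 -0.1747]
[ 0.0435 -0.1689]
[ 0.0439 -0.1708]
grip (array([ 0.61503429, -0.15833586,  0.05623145]), np.float64(0.00048713694593828267)) [ 0.04391156 -0.13086264]
lidedge [-0.0214108  -0.03646666]
```

>>> play_rows:
  deltas:
    - [0.05,0.012,0,0,0,-0.0036,1]
    - [0.13,0.03,0,0,0,-0.0036,1]
    - [0.21,0.05,0,0,0,-0.0036,1]
    - [0.27,0.062,0,0,0,-0.0036,1]
    - [0.282,0.062,0.03,0,0,-0.0036,1]
    - [0.282,0.062,0.1,0,0,-0.0036,1]
    - [0.282,0.062,0.16,0,0,-0.0036,1]
    - [0.282,0.062,0.18,0,0,-0.0036,1]
    - [0.282,0.062,0.18,0,0,-0.0036,1]
    - [0.282,0.062,0.18,0,0,-0.0036,1]

```text
clock: 3.05
position: [0.5893, -0.0296, 0.1911]
tool_rot: [3.14, 0.0, 1.871]
force: [0.5, -0.4, 0.0]
grip_width: -0.0002
finger_force: 0.0
```

```bash
sed -i 's/^YAW=.*/YAW=0.30;T=np.array([.5344,-.0463])/' h.py
python3 - <<'E'
from h import *
for p in ((.03,0,.185),(.0075,0,.171),(-.017,0,.148),(-.035,0,.115),(-.043,0,.0785)):print(*delta(V(*p)))
print(observe()["force"])
E
```

```text
[ 0.0005 -0.0547  0.0122] [ 0.0006  0.0002 -0.0001]
[ 0.0005 -0.0998  0.0401] [ 0.0006  0.0002 -0.0001]
[ 0.0005 -0.1488  0.0861] [ 0.0006  0.0002 -0.0001]
[ 0.0005 -0.1849  0.152 ] [ 0.0006  0.0002 -0.0001]
[ 0.0006 -0.201   0.225 ] [ 0.0006  0.0002 -0.0001]
[ 0.53822322 -0.36533271  0.03467435]
```

>>> play_rows:
  deltas:
    - [0,-0.03,0.006,0,0,0,1]
    - [0,-0.06,0.015,0,0,0,1]
    - [0,-0.085,0.03,0,0,0,1]
    - [0,-0.1,0.04,0,0,0,1]
    - [0,-0.117,0.055,0,0,0,1]
    - [0,-0.133,0.07,0,0,0,1]
    - [0,-0.149,0.086,0,0,0,1]
    - [0,-0.162,0.107,0,0,0,1]
    - [0,-0.174,0.13,0,0,0,1]
    - [0,-0.185,0.152,0,0,0,1]

```text
clock: 4.05
position: [0.4999, -0.0568, 0.1128]
tool_rot: [-3.141, -0.0, 1.871]
force: [0.7, 0.7, 0.7]
grip_width: 0.0001
finger_force: 0.3
```

>>> play_rows:
  deltas:
    - [0,-0.004,0.02,0,0,0,1]
    - [0,-0.01,0.04,0,0,0,1]
    - [0,-0.014,0.058,0,0,0,1]
    - [0,-0.016,0.068,0,0,0,1]
    - [0,-0.016,0.074,0,0,0,1]
    - [0,-0.016,0.077,0,0,0,1]
    - [0,-0.016,0.077,0,0,0,1]
    - [0,-0.016,0.077,0,0,0,1]
    - [0,-0.016,0.077,0,0,0,1]

```text
clock: 4.95
position: [0.4927, -0.059, 0.0777]
tool_rot: [3.141, 0.002, 1.871]
force: [-23.1, 1.9, 70.4]
grip_width: -0.0002
finger_force: 35.6
```

Run:
```python
from h import *
o=observe();print(o["position"],o["force"])
im=grab_frame("side");D=im[:,:,::-1]
cv2.imwrite('pics/e.png',cv2.resize(D[130:270,200:320],(514,600),interpolation=2))
```

```text
[ 0.49271498 -0.05900693  0.07767635] [-23.09678417   1.88476734  70.41023998]
```

View pics/e.png

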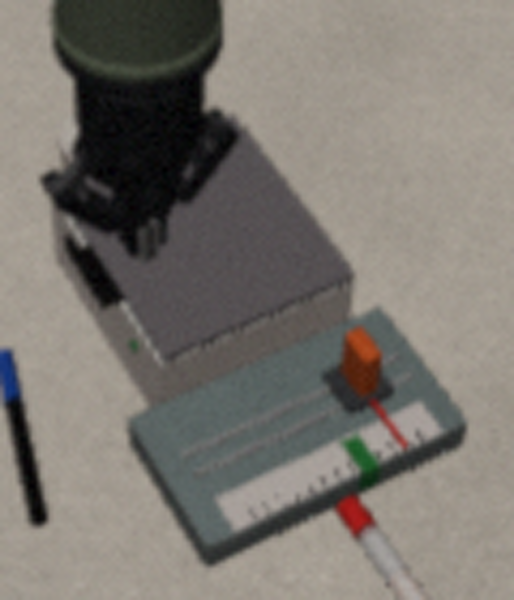

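The side view shows the lid flat on the box, grip untouched at (360,360). I lift and go to the grip.

>>> play_rows:
  deltas:
    - [0,0,-0.03,0,0,0,1]
    - [0,0,-0.1,0,0,0,1]
    - [0,0,-0.18,0,0,0,0.8]
    - [0,0,-0.22,0,0,0,0.3]
    - [0,0,-0.22,0,0,0,0.3]

```text
clock: 5.5
position: [0.4942, -0.0591, 0.1879]
tool_rot: [3.137, 0.002, 1.871]
force: [-0.1, -0.2, 0.1]
grip_width: 0.0433
finger_force: 0.0
```

Run:
```python
from h import *
print(delta(V(.0445,-.13,.18)),delta(V(.0445,-.13,.047)),observe()["force"])
```

```text
(array([-0.2592,  0.1734,  0.0171]), array([0.002, 0.001, 0.   ])) (array([-0.2587,  0.1723,  0.283 ]), array([0.002, 0.001, 0.   ])) [-0.12637307 -0.16292349  0.14101622]
```

>>> play_rows:
  deltas:
    - [-0.04,0.027,0,0,0,0,0.3]
    - [-0.11,0.074,0,0,0,0,0.3]
    - [-0.19,0.128,0.01,0,0,0,0.3]
    - [-0.24,0.16,0.02,0,0,0,0.3]
    - [-0.259,0.172,0.06,0,0,0,0.3]
    - [-0.259,0.172,0.08,0,0,0,0.3]
    - [-0.259,0.172,0.08,0,0,0,0.3]
    - [-0.259,0.172,0.08,0,0,0,0.3]

```text
clock: 6.3
position: [0.6128, -0.1564, 0.1455]
tool_rot: [-3.141, -0.0, 1.872]
force: [0.1, 0.5, 0.0]
grip_width: 0.0595
finger_force: 0.0
```

Run:
```python
from h import *
import json
o=observe();c=get_calibration("wrist");im=grab_frame("wrist")
print(o["position"],o["tool_rot"],delta(V(.0445,-.13,.047)))
json.dump({k:np.array(v).tolist() for k,v in c.items()},open("w2.json","w"))
cv2.imwrite("pics/w2.png",im[:,:,::-1]);cv2.imwrite("pics/w2b.png",cv2.resize(im[:,:,::-1],(800,600),interpolation=2))
```

```text
[ 0.6127547  -0.1564064   0.14545606] [-3.14121754e+00 -3.46963583e-04  1.87217728e+00] (array([-0.0028,  0.0038,  0.198 ]), array([0.0002, 0.0001, 0.0006]))
```

View pics/w2b.png

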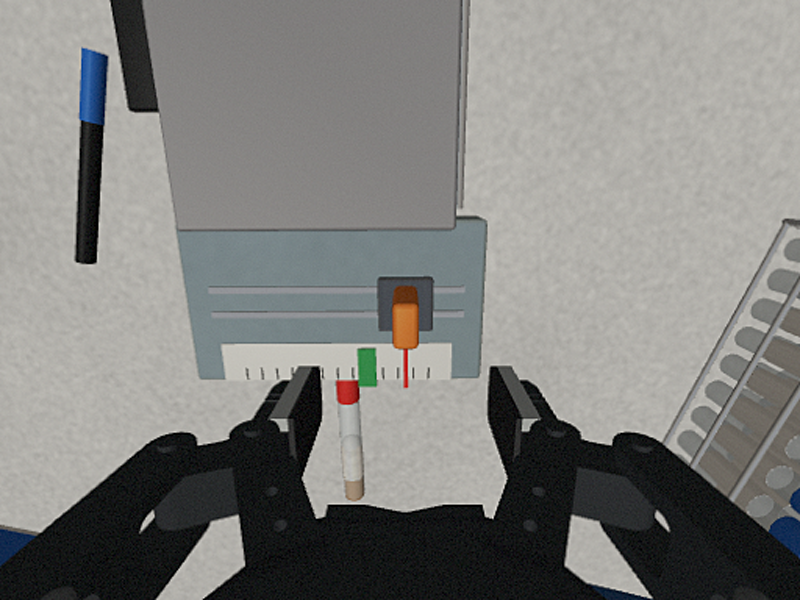

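Wrist view: lid shut, grip (405,320) midway between the fingers (305/505), band (367,367), pointer (405,367).

Run:
```python
from h import *
import json
c=json.load(open("w2.json"))
im=cv2.imread("pics/w2.png");h=cv2.cvtColor(im,cv2.COLOR_BGR2HSV)
def cen(lo,hi,x0,y0,x1,y1):
    m=cv2.inRange(h,lo,hi);k=np.zeros_like(m);k[y0:y1,x0:x1]=m[y0:y1,x0:x1];v,u=np.nonzero(k);return u.mean(),v.mean()
g=cen((45,90,30),(85,255,255),220,215,250,255);p=cen((0,110,60),(4,255,255),252,228,266,250)
f=lambda q:R.from_euler("z",-YAW).apply(q-np.r_[T,0])
print(g,p,f(onz(c,*g,.031)),f(onz(c,*p,.036)))
for z,px in((.08,(405,322)),):print(f(onz(c,px[0]/1.5625,px[1]/1.5625,z)))
```

```text
(np.float64(234.63837638376384), np.float64(234.60147601476015)) (np.float64(259.07142857142856), np.float64(237.28571428571428)) [ 0.01873751 -0.17494763  0.031     ] [ 0.04397898 -0.17554538  0.036     ]
[ 0.04394198 -0.12696709  0.08      ]
```

>>> play_rows:
  deltas:
    - [-0.003,0.003,0.02,0,0,0,0.3]
    - [-0.003,0.003,0.07,0,0,0,0.3]
    - [-0.003,0.003,0.13,0,0,0,0.3]
    - [-0.003,0.003,0.17,0,0,0,0.3]
    - [-0.003,0.003,0.193,0,0,0,0.3]
    - [-0.003,0.003,0.197,0,0,0,0.3]
    - [-0.003,0.003,0.197,0,0,0,0.6]
    - [-0.003,0.003,0.197,0,0,0,1]
    - [-0.003,0.003,0.197,0,0,0,1]
    - [-0.003,0.003,0.197,0,0,0,1]
  newtons: 40

```text
clock: 7.35
position: [0.6143, -0.1589, 0.0478]
tool_rot: [-3.14, 0.001, 1.871]
force: [-11.3, -2.1, 13.2]
grip_width: 0.0135
finger_force: 39.7
```

>>> play_rows:
  deltas:
    - [0,0,0,0,0,0,1]
    - [0,0,0,0,0,0,1]
    - [0,0,0,0,0,0,1]
    - [0,0,0,0,0,0,1]

```text
clock: 7.75
position: [0.6143, -0.1589, 0.0478]
tool_rot: [-3.14, 0.001, 1.871]
force: [-11.0, -0.8, 13.8]
grip_width: 0.0138
finger_force: 39.9
```

Both looks give a pull of about 25 mm.

>>> play_rows:
  deltas:
    - [0,-0.006,0,0,0,0,1]
    - [0,-0.016,0,0,0,0,1]
    - [0,-0.026,0,0,0,0,1]
    - [0,-0.036,0,0,0,0,1]
    - [0,-0.044,0,0,0,0,1]
    - [0,-0.049,0,0,0,0,1]
    - [0,-0.051,0,0,0,0,1]
    - [0,-0.051,0,0,0,0,1]
    - [0,-0.051,0,0,0,0,1]
    - [0,-0.051,0,0,0,0,1]

```text
clock: 8.75
position: [0.5919, -0.1659, 0.0479]
tool_rot: [3.139, 0.001, 1.871]
force: [5.3, -0.1, 5.8]
grip_width: 0.0135
finger_force: 39.9
```

Run:
```python
from h import *
o=observe();print(o["position"],o["force"],o["finger_force"],R.from_euler("z",-YAW).apply(o["position"]-np.r_[.6143,-.1589,.0478]))
a=grab_frame("wrist")[:,:,::-1];b=grab_frame("side")[:,:,::-1]
cv2.imwrite("pics/w3.png",a);cv2.imwrite("pics/f.png",np.hstack([cv2.resize(a[150:330,150:360],(467,400),interpolation=2),cv2.resize(b[165:270,230:317],(331,400),interpolation=2)]))
```

```text
[ 0.59194632 -0.16585929  0.04785306] [ 5.25753031 -0.07958532  5.82699403] 39.93421912193298 [-2.34118968e-02 -4.25045711e-05  5.30603327e-05]
```

View pics/f.png

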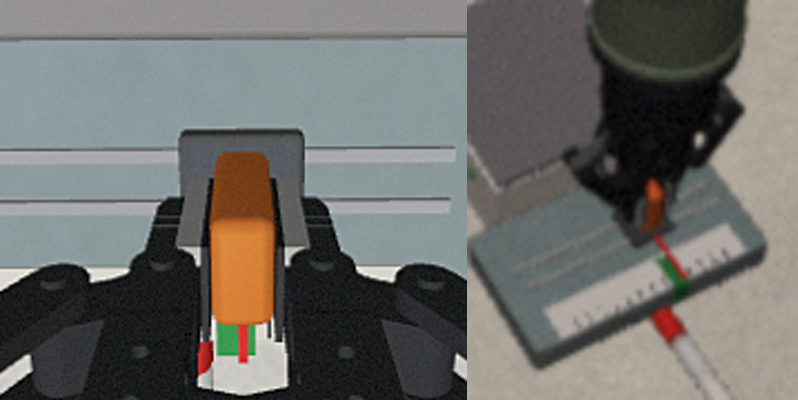

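The view shows the red pointer (243) about 2 mm to the right of the green band's middle (236); pull 2 mm more.

>>> play_rows:
  deltas:
    - [0,-0.002,0,0,0,0,1]
    - [0,-0.004,0,0,0,0,1]
    - [0,-0.004,0,0,0,0,1]
    - [0,-0.004,0,0,0,0,1]
    - [0,-0.004,0,0,0,0,1]
    - [0,-0.004,0,0,0,0,1]
    - [0,-0.004,0,0,0,0,1]
    - [0,-0.004,0,0,0,0,1]
    - [0,-0.004,0,0,0,0,1]
    - [0,-0.004,0,0,0,0,1]

```text
clock: 9.85
position: [0.5901, -0.1664, 0.0479]
tool_rot: [3.139, 0.001, 1.871]
force: [5.3, -0.9, 5.3]
grip_width: 0.0132
finger_force: 39.9
```

Run:
```python
from h import *
o=observe();print(o["position"],o["finger_force"],R.from_euler("z",-YAW).apply(o["position"]-np.r_[.6143,-.1589,.0478]))
a=grab_frame("wrist")[:,:,::-1];h=cv2.cvtColor(a.copy(),cv2.COLOR_BGR2HSV)
for lo,hi in(((45,90,30),(85,255,255)),((0,110,60),(4,255,255))):
    m=cv2.inRange(h,lo,hi)[298:310,243:280];v,u=np.nonzero(m);print(u.min()+243,u.max()+243,np.median(u)+243,len(u))
```

```text
[ 0.59010215 -0.16643688  0.04786945] 39.94409680366516 [-2.53443904e-02 -4.93010662e-05  6.94468535e-05]
251 267 256.0 135
243 260 257.0 72
```

```bash
python3 -c "
from workcell import *
print(job_done())"
```

```text
the job is handed in; nothing more can be done
None
```

The lid is shut, and the shutter is drawn out 25 mm and held at 40 N with its red pointer within about 1 mm of the green band's middle. I handed the job in at about 10 s; no verdict came back.

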